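Pack the timer and snap the case shut

ROBOT

A 6-joint arm with a two-finger parallel gripper is mounted at the origin on a cart in front of the work surface, level with it; the furniture and walls round the work are solid. World frame = base frame: x ahead of the robot, y to its left, z up, the work surface at z = 0. Lengths are in m, angles in rad, forces in N, time in s.
With the tool pointing down it reaches from about 0.4 to 0.825 m from the base axis. Payload 7 kg.
Tool frame: the origin (TCP) lies midway between the tips of the shut fingers; the grasp point (between the pads) lies 19 mm behind it; z points along the fingers, y is the line along which they close (so a half turn about z gives the same grasp; the last joint's range is limited). The gripper opens to 88 mm and grips with 3 to 60 N. Pads are 19 mm wide; open, the fingers measure 130 mm over their backs; the gripper's body (78 mm by 193 mm) begins 47 mm behind the grasp point.
Start: joints at [-0.996, 0.359, 0.012, 0, -1.224, -0.288], TCP at [0.191, -0.647, 0.227] pointing down, gripper open.
Joint ranges: [-3.07, 3.07], [-1.43, 2.12], [-1.02, 1.25], [-3.03, 1.67], [-3.05, -0], [-3.03, 3.03]. Speed limits (rad/s): [2.39, 2.39, 3.01, 3.14, 3.14, 3.14].

INTERFACE

Orientations are given as [roll, pitch, yaw] about the fixed x, y, z axes, in that order (R = Rz(yaw) Ry(pitch) Rx(roll)).
In Python, from station import telemetry, eyes, ticket, recognise, trace gives the robot as it stands. The module is installed in compiled form; this text tells all that it offers.
- The arm moves only by the tool servo_tool, never from a script. Its argument "series" is a list that holds one entry, the list of rows, each a list of 4 numbers: the shift along the tool's x, y, z in mm, then the turn about the tool's z in rad. In form: [[[x, y, z, roll], ...]]. A call has exactly 10 rows; each row shifts and turns the commanded pose from where the row before left it, along the tool's axes as they then stand; what a row does not reach is not made up. A row lasts 1/12 s, in which the tool goes at most 41.7 mm and 7.16 degrees, less where a joint would pass 70% of its speed; a pose out of reach is approached as far as the arm can. A call is refused whole if a number of a shift passes 41.7 or a number of a turn 0.125, either way. A call with a gripper value outside its range is refused whole. "claw" is the gripper's target within -1 to 1 (shut at 1, half-way at 0, fully open at -1), set as the call begins (left out, the last holds). The fingers move at their own pace and stop on an object; "grip_force" is the grip in N (left out, the last holds). Time passes only in rows, so rows that do not move let the fingers close, or fill a call up. It gives the time, the measured TCP pose, the force, the opening and the grip force at its end, in the units of the state.
- telemetry.get_state(): the state, without advancing time (a new reading comes with each control period).
- eyes.grab_frame(name): name is "scene" or "top" or "wrist"; returns the picture (400x640x3 uint8, red, green, blue); there is no depth.
- eyes.calibration(name): a dict with "mtx" (3x3 intrinsics, pixels), "rvec" (rotation vector, rad) and "tvec" (3), from world to camera coordinates, as OpenCV has them. Camera axes: x right, y down, z forward; pixel columns grow to the right and rows downward; lengths in m; the calibration is good to about 2 mm. A picture is of the moment at which its call begins: read the wrist's pose just before it. calibration takes no time and is no camera call; for the wrist camera it gives the pose at the moment of the call.
- ticket.job_done(): hands the job in; it is judged then, once.
Trained networks look in the newest picture that a camera, given by its name, has taken for a name from the list of things; names that differ only in an ending like _2 or _b are one class to them, and where a whole thing is asked for, a point or a joint stands for the part that bears it (a point fixed in the world has none). Each returns a list of dicts, best first, with "conf" (0 to 1); they miss things now and then, are a little off and sometimes report something else, mostly with a low value. They report only what shows in the picture. A call takes as long as a camera call. They do not tell look-alikes from the thing itself.
- recognise(camera, name): "position" ([x, y, z] in m, in world coordinates, good to about 4 mm: the middle of the surface that is visible of it).
- trace(camera, name): "mask" (400x640 bool, what is visible of it).
The state is a dict: "t": time; "q": joint angles; "qd": joint speeds; "joint_efforts": joint torques, N m; "eef_pos": TCP position; "ee_rot": TCP orientation; "force": force on the tool from outside, world axes, zero at the start; "moment": the same for the moment, N m; "width": finger opening in m; "gripper_force": force on a finger pad.
Only numpy, scipy, OpenCV 4.12 (cv2) and the standard library are available. Lean on these libraries where they do the work, as an engineer would, in place of code of your own. Each camera call takes 0.05 s, during which the arm holds its last target. There are 200 camera calls.

TASK

Stand the white timer upright in the empty half of the dark grey case, beside the jar already packed there, without tipping it over. Then close the case with the loose blue lid: hook its two tabs under the black lips at the back of the case with the lid at a slant, let the front down onto the two steel catches, and press the front of the lid down until both catches have snapped over it and it lies flush on the rim all round. Leave the other jars and bottles where they stand.

Things in the scene. Friction and masses are not known exactly. Their poses are not given: they have to be found in the camera images.
- timer_mid (a point): small white upright timer with a display, to pack: 24 mm thick (its x), 62 mm wide (y), 66 mm tall, about 90 g, standing on its lower edge, display towards -x. The point is its centre, 33 mm above its underside; z up along it. Its place is swapped at random with the loose bystanders.
- case_rim (a point): dark grey open case fixed to the bench, outside 132 mm (x) by 178 mm (y), rim 78 mm high, walls and floor 6 mm. Point: middle of the opening at rim height; x to the case's back (away from the robot), y to its left, z up. A 4 mm divider, 40 mm high, runs along x in the middle; the left half (+y) holds a fixed low jar with a yellow lid, top 22 mm below the rim.
- keeper_left (a point): black keeper at the case's back, x = 69, y = +50 mm from the middle. The point is on its shelf, at rim height. Above it a lip, underside 12 mm and top 18 mm above the rim, front edge at x = 62 mm of the case, |y| 34 to 71 mm; behind, a stop wall at x = 76 mm; on the outer side a cheek at |y| = 67 mm. Axes as the case.
- keeper_right (a point): the same keeper at y = -50 mm. Seated, the lid lies flat on the rim, tab tips under both lips, its origin over the case's middle (give or take 2 mm in x, 5 mm in y), x along the case's x.
- empty_cell (a point): middle of the floor of the empty right half of the case, 72 mm below the rim; cell 120 mm (x) by 81 mm (y); axes as the case
- lid_grip (a point): loose blue lid, about 160 g, flat on the bench. Plate 6 mm thick, from x = -64 (front) to +58 mm and y = +-86 mm of its origin (middle of the underside). Black grip rib in the middle, 16 mm thick (x), 70 mm long (y), top 38 mm above the underside. Point: in the rib, 26 mm above the origin; x to the tabs (back), z up. Yellow press marks on top at x = -38, y = +-50 mm.
- tab_left (a point): lower rear tip of the lid's left tab, 74 mm behind the lid's origin and 50 mm to its left, at underside level. Each tab is 24 mm wide, 4 mm thick and stands out 16 mm behind the plate; axes as the lid.
- tab_right (a point): the same for the right tab (y = -50 mm)
- lid_front (a point): middle of the lid's front lower edge, 64 mm in front of the lid's origin, at the underside
- catch_left_nose (a point): tip of the left catch's nose, 57 mm in front of the case's middle, y = +50 mm, at the nose's underside, 8 mm above the rim. Above it a slippery slant, 24 mm wide, leads outward and up to 71 mm in front of the middle, 28 mm above the rim. A hooked lid let down rests with its front edge on the two slants, about 16 mm above the rim.
- catch_left (a joint): steel spring catch at the case's front, y = +50 mm. 0 = sprung home, grows to 0.016 m as it is pushed out to the front. Pressed down with about 10 N in all on its press marks, the lid's front pushes both aside; each springs back to 0 over the lid's front edge.
- catch_right (a joint): the same catch at y = -50 mm
- jar_dark: bystander: jar with yellow lid, dark red inside, 63 mm diameter, 72 mm tall, standing; origin at its underside
- squat_jar: bystander: jar with yellow lid, yellow inside, 67 mm diameter, 66 mm tall, standing; origin at its underside
- tall_white: bystander: white plastic bottle, 60 mm diameter, 140 mm tall, standing; origin at its underside
Things that resemble listed ones, but are neither listed nor needed, are in the scene too. Of the things shaped like the part that bears lid_grip, the blue one is meant.

How it is judged:
On the way, in this order (a step that is already met when the one before it is completed fails the run):
1. the white timer stands upright in the empty cell, let go (x of timer_mid in the frame of empty_cell between -0.05 and 0.05 m and y of timer_mid in the frame of empty_cell between -0.03 and 0.03 m and z of timer_mid in the frame of empty_cell between 0.025 and 0.041 m and angle between timer_mid's own z axis and vertical below 0.12 rad and contact force between the fingers and timer below 0.1 N), for 0.2 s.
2. both lid tabs are under the lips while the lid's front is still up (x of tab_left in the frame of case_rim between 0.065 and 0.079 m and z of tab_left in the frame of case_rim between -0.004 and 0.01 m and y of tab_left in the frame of case_rim between 0.042 and 0.058 m and x of tab_right in the frame of case_rim between 0.065 and 0.079 m and z of tab_right in the frame of case_rim between -0.004 and 0.01 m and y of tab_right in the frame of case_rim between -0.058 and -0.042 m and angle between lid_grip's own z axis and vertical between 0.05 and 0.6 rad), for 0.15 s.
At the end, for the whole second after the job is handed in: Lid on the rim: front edge under 3 mm, tab tips under 4 mm above it, tips 65-79 mm behind the case middle and within 8 mm sideways of the keepers; catches within 2 mm of home; timer upright (0.12 rad) on the right cell floor within 50 mm (x), 30 mm (y) of its middle; both at rest (x of timer_mid in the frame of empty_cell between -0.05 and 0.05 m and y of timer_mid in the frame of empty_cell between -0.03 and 0.03 m and z of timer_mid in the frame of empty_cell between 0.025 and 0.041 m and angle between timer_mid's own z axis and vertical below 0.12 rad and x of tab_left in the frame of case_rim between 0.065 and 0.079 m and z of tab_left in the frame of case_rim between -0.004 and 0.004 m and y of tab_left in the frame of case_rim between 0.042 and 0.058 m and x of tab_right in the frame of case_rim between 0.065 and 0.079 m and z of tab_right in the frame of case_rim between -0.004 and 0.004 m and y of tab_right in the frame of case_rim between -0.058 and -0.042 m and z of lid_front in the frame of case_rim below 0.003 m and value of joint each of catch_left, catch_right below 0.002 m and linear speed of each of lid, timer below 0.02 m/s); the robot touches nothing.
It fails at once if a bystander is moved by more than 30 mm (distance of any of jar_dark, squat_jar, tall_white from where it was at the start of the episode above 0.03 m).
It fails at once if the timer is tipped over (angle between timer_mid's own z axis and vertical above 0.7 rad).
It also fails if it takes over 72 s, if anything falls off the work surface, if the arm or the gripper's body presses on something with over 40 N, if the wrist force passes 120 N, or if a joint passes its speed limit or range.

## Working session

There is one attempt and no reset: what is moved stays moved. The work goes in short steps, Python scripts to look and compute and a tool call to move; the robot and the scene stay as the last step left them, time stands still between calls to the robot, and variables do not carry over. Pictures are saved under pics/ and viewed, at most 14 in all, crops included, and the job is handed in when it is done.

Besides the shell and the picture viewer there is one more tool, called after "Request:" as name([rows], argument=value, ...), one row to a line, values as JSON. servo_tool: Moves the arm, as the interface text tells. Its arguments: {"type":"object","properties":{"series":{"type":"array"},"claw":{"type":"number"},"grip_force":{"type":"number"}},"required":["series"]}

```bash
mkdir -p pics
cat > h.py <<'E'
import numpy as np, cv2
from station import telemetry, eyes, ticket, recognise, trace
def save(n,f):
    im=eyes.grab_frame(n); cv2.imwrite('pics/'+f,im[:,:,::-1]); return im
def ray(cam,uv,z,cal=None):
    c=cal or eyes.calibration(cam); R=cv2.Rodrigues(np.array(c['rvec'],float))[0]; t=np.array(c['tvec'],float).ravel()
    d=R.T@np.linalg.inv(np.array(c['mtx']))@np.array([uv[0],uv[1],1.]); o=-R.T@t
    return o+d*(z-o[2])/d[2]
def proj(cam,p,cal=None):
    c=cal or eyes.calibration(cam); return cv2.projectPoints(np.array(p,float).reshape(-1,3),np.array(c['rvec'],float),np.array(c['tvec'],float),np.array(c['mtx']),None)[0].reshape(-1,2)
E
python3 - <<'E'
from h import *
a=save('scene','s0.png')
for n in ['timer_mid','lid_grip','case_rim','jar_dark','tall_white','squat_jar','catch_left']:
    print('scene',n,[(np.round(d['position'],3),round(d['conf'],2)) for d in recognise('scene',n)])
b=save('top','t0.png')
for n in ['timer_mid','lid_grip','case_rim','catch_left_nose','keeper_left']:
    print('top',n,[(np.round(d['position'],3),round(d['conf'],2)) for d in recognise('top',n)])
cv2.imwrite('pics/both0.png',np.vstack([a,b])[:,:,::-1])
s=telemetry.get_state();print(s['t'],s['eef_pos'],s['ee_rot'],s['width'])
E
```

```text
scene timer_mid [(array([0.588, 0.015, 0.042]), 0.55), (array([0.546, 0.254, 0.049]), 0.21)]
scene lid_grip [(array([ 0.561, -0.233,  0.009]), 0.86), (array([ 0.8  , -0.199,  0.006]), 0.76)]
scene case_rim [(array([0.55 , 0.253, 0.056]), 0.61)]
scene jar_dark [(array([ 0.47 , -0.403,  0.045]), 0.67)]
scene tall_white [(array([0.453, 0.025, 0.076]), 0.6)]
scene squat_jar [(array([0.47 , 0.439, 0.065]), 0.81), (array([0.585, 0.012, 0.042]), 0.41)]
scene catch_left [(array([0.484, 0.301, 0.079]), 0.67), (array([0.548, 0.255, 0.049]), 0.22)]
top timer_mid [(array([ 0.474, -0.419,  0.068]), 0.31)]
top lid_grip [(array([ 0.556, -0.23 ,  0.004]), 0.88), (array([ 0.809, -0.205,  0.001]), 0.68)]
top case_rim [(array([0.55 , 0.241, 0.009]), 0.7), (array([ 0.56 , -0.227,  0.003]), 0.28)]
top catch_left_nose [(array([ 0.473, -0.42 ,  0.071]), 0.64)]
top keeper_left [(array([0.55 , 0.241, 0.007]), 0.7)]
0.7 [ 0.19094852 -0.64743719  0.2266226 ] [-3.14147128e+00  1.28250995e-05 -2.85475475e+00] 0.0871786273952097
```

View pics/s0.png

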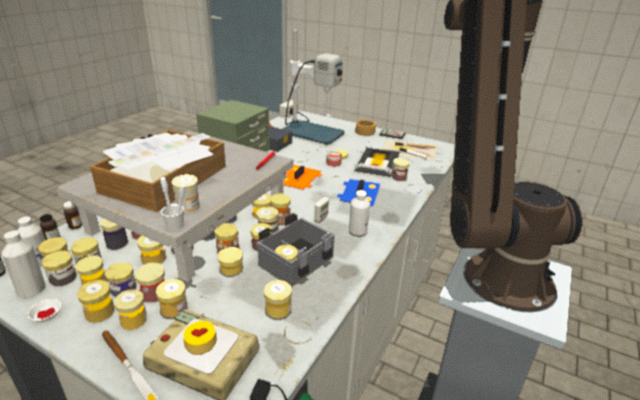

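View pics/t0.png

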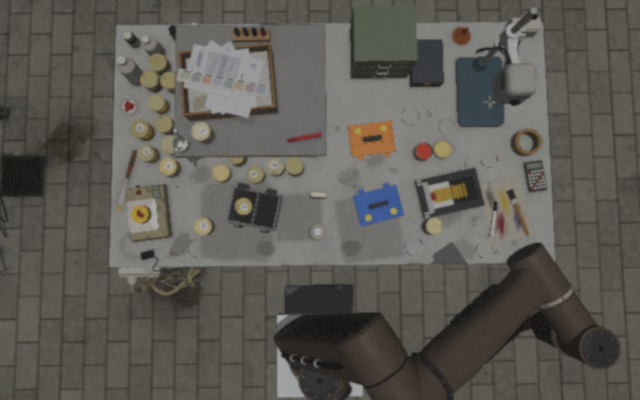

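The case is at scene (296,248) / top (255,208). The blue lid is at scene (360,190) / top (377,205), and its orange look-alike is at scene (300,177) / top (371,138).

For the timer, the candidates are the small white upright box at scene (321,208) / top (318,195), the white bottle at scene (359,215) / top (317,231), and the far white bottles at scene (25,260). I choose the box at (321,208) and will check it in a close crop after moving above it.

```bash
cat >> h.py <<'E'
from scipy.spatial.transform import Rotation as Ro
def pose():
    s=telemetry.get_state(); return np.array(s['eef_pos']),Ro.from_euler('xyz',s['ee_rot']),s
def plan(target,yaw=None,n=10):
    p,R,s=pose(); y=s['ee_rot'][2]; dy=0 if yaw is None else (yaw-y+np.pi)%(2*np.pi)-np.pi
    st=(np.array(target)-p)*1000/n; print('t',round(s['t'],2),'pos',p.round(4),'yaw',round(y,4),'F',np.round(s['force'],1),'w',round(s['width'],4),'gf',round(s['gripper_force'],1))
    for k in range(n):   # shift first along axes as the row begins, turn by -dy/n about tool z (down)
        Rk=Ro.from_euler('xyz',[np.pi,0,y+dy*k/n]); print(Rk.inv().apply(st).round(1).tolist(),round(-dy/n,4)) if k in(0,1,n-1) or abs(dy)>1e-3 else None
E
python3 - <<'E'
from h import *
c=eyes.calibration('wrist');R=cv2.Rodrigues(np.array(c['rvec'],float))[0];o=-R.T@np.array(c['tvec'],float).ravel()
p,Rt,s=pose();print('cam in tool',Rt.inv().apply(o-p).round(3),'optical axis in tool',Rt.inv().apply(R.T[:,2]).round(3),'img right',Rt.inv().apply(R.T[:,0]).round(3),c['mtx'])
for cam,uv,z in [('top',(318,195),.066),('scene',(321,198),.066),('top',(255,208),.078),('top',(378,205),.02)]: print(cam,uv,ray(cam,uv,z).round(3))
plan([0.55,-0.03,0.30],-np.pi/2,20)
E
```

```text
cam in tool [ 0.065  0.001 -0.158] optical axis in tool [-0.246 -0.     0.969] img right [-0.     1.     0.001] [[311.20491383   0.         317.97968523]
 [  0.         311.20491383 199.23207945]
 [  0.           0.           1.        ]]
top (318, 195) [ 0.592 -0.002  0.066]
scene (321, 198) [ 0.603 -0.015  0.066]
top (255, 208) [0.546 0.228 0.078]
top (378, 205) [ 0.555 -0.228  0.02 ]
t 0.7 pos [ 0.1909 -0.6474  0.2266] yaw -2.8548 F [ 0.3  0.6 -1.7] w 0.0872 gf 0.0
[-26.0, 24.5, -3.7] -0.0642
[-27.5, 22.8, -3.7] -0.0642
[-28.9, 21.0, -3.7] -0.0642
[-30.2, 19.1, -3.7] -0.0642
[-31.3, 17.1, -3.7] -0.0642
[-32.4, 15.1, -3.7] -0.0642
[-33.3, 13.0, -3.7] -0.0642
[-34.0, 10.8, -3.7] -0.0642
[-34.7, 8.6, -3.7] -0.0642
[-35.1, 6.4, -3.7] -0.0642
[-35.5, 4.1, -3.7] -0.0642
[-35.7, 1.8, -3.7] -0.0642
[-35.7, -0.5, -3.7] -0.0642
[-35.6, -2.8, -3.7] -0.0642
[-35.4, -5.0, -3.7] -0.0642
[-35.0, -7.3, -3.7] -0.0642
[-34.4, -9.5, -3.7] -0.0642
[-33.7, -11.7, -3.7] -0.0642
[-32.9, -13.9, -3.7] -0.0642
[-32.0, -15.9, -3.7] -0.0642
```

Request:
servo_tool([
  [[-26,24.5,-3.7,-0.064],[-27.5,22.8,-3.7,-0.064],[-28.9,21,-3.7,-0.064],[-30.2,19.1,-3.7,-0.064],[-31.3,17.1,-3.7,-0.064],[-32.4,15.1,-3.7,-0.064],[-33.3,13,-3.7,-0.064],[-34,10.8,-3.7,-0.064],[-34.7,8.6,-3.7,-0.064],[-35.1,6.4,-3.7,-0.064]],
], claw=-1)

```text
t: 1.53
eef_pos: [0.3714, -0.3373, 0.2641]
ee_rot: [-3.141, 0.0, -2.212]
force: [1.2, 0.8, 0.8]
width: 0.0877
gripper_force: 0.0
```

Request:
servo_tool([
  [[-35.5,4.1,-3.7,-0.064],[-35.7,1.8,-3.7,-0.064],[-35.7,-0.5,-3.7,-0.064],[-35.6,-2.8,-3.7,-0.064],[-35.4,-5,-3.7,-0.064],[-35,-7.3,-3.7,-0.064],[-34.4,-9.5,-3.7,-0.064],[-33.7,-11.7,-3.7,-0.064],[-32.9,-13.9,-3.7,-0.064],[-32,-15.9,-3.7,-0.064]],
])

```text
t: 2.37
eef_pos: [0.552, -0.0289, 0.3012]
ee_rot: [-3.141, 0.0, -1.571]
force: [0.9, -0.1, -0.4]
width: 0.0879
gripper_force: 0.0
```

Run:
```python
from h import *
p,R,s=pose();print(s['t'],p,s['ee_rot'],s['q'])
cal=eyes.calibration('wrist');a=save('wrist','w1.png')
import pickle;pickle.dump(cal,open('w1.pkl','wb'))
for n in ['timer_mid']:
    for d in trace('wrist',n):
        m=d['mask'].astype(np.uint8);ys,xs=np.nonzero(m);r=cv2.minAreaRect(np.c_[xs,ys].astype(np.float32));print(n,round(d['conf'],2),m.sum(),r)
        top=cv2.boxPoints(r);print([ray('wrist',q,.066,cal).round(3).tolist() for q in top])
```

```text
2.3667 [ 0.55197397 -0.02885876  0.30115236] [-3.14076998e+00  2.33107019e-04 -1.57130334e+00] [ 3.02158355e-01  1.15799983e-01 -1.39737381e-01  2.34656215e-05
 -1.31440420e+00 -3.02671402e-01]
timer_mid 0.84 938 ((285.8291931152344, 190.41648864746094), (20.074922561645508, 51.186058044433594), 2.8624050617218018)
[[0.61, 0.028, 0.066], [0.604, -0.04, 0.066], [0.579, -0.039, 0.066], [0.584, 0.029, 0.066]]
```

View pics/w1.png

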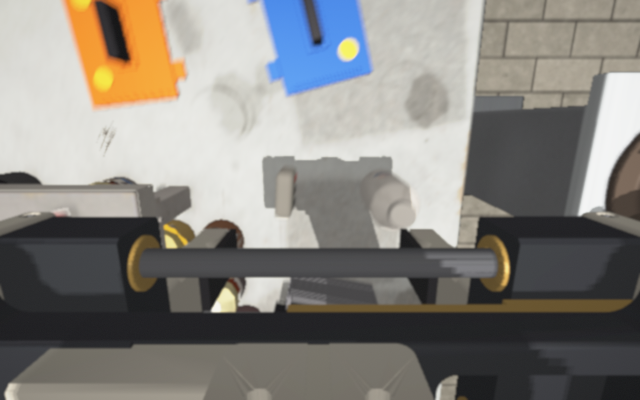

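The close-by view shows the timer box at about (285,190), the tall_white bottle at (395,200), the blue lid's tab end at (318,45) and the orange lid at (120,50). I'll check the timer in a magnified crop.

Run:
```python
import cv2
a=cv2.imread('pics/w1.png')[145:235,245:345];cv2.imwrite('pics/c1.png',cv2.resize(a,None,fx=6,fy=6,interpolation=cv2.INTER_CUBIC))
```

```text
(no output)
```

View pics/c1.png

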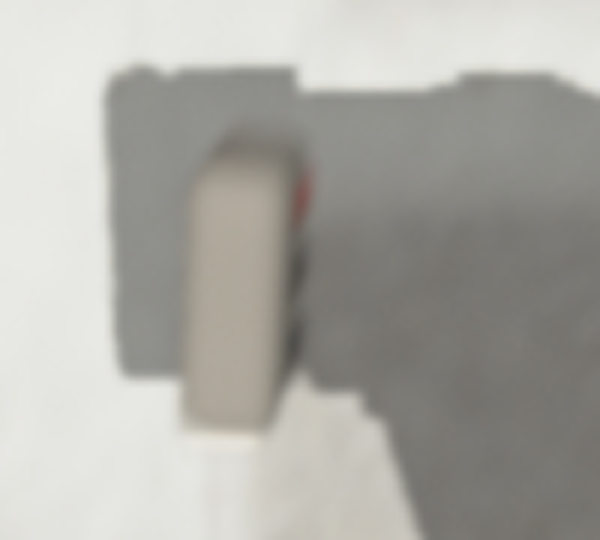

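The crop shows the upright box with its display and red button facing -x. It is the timer; its top face spans about (276,173) to (292,217).

Run:
```python
from h import *
import pickle;cal=pickle.load(open('w1.pkl','rb'))
P=np.array([ray('wrist',q,.066,cal) for q in [(276.7,173.6),(293,173),(290.6,216.7),(275.3,216.7)]]);print(P.round(4));c=P.mean(0);print(c)
d=(P[2]+P[3]-P[0]-P[1])/2;print('len',np.linalg.norm(d),'ang of timer y',np.arctan2(d[1],d[0]), np.linalg.norm(P[1]-P[0]),np.linalg.norm(P[2]-P[3]))
yw=np.arctan2(d[1],d[0])-np.pi/2
plan([c[0],c[1],.15],-np.pi/2+yw)
```

```text
[[ 0.6053 -0.028   0.066 ]
 [ 0.5845 -0.0288  0.066 ]
 [ 0.5888  0.0295  0.066 ]
 [ 0.609   0.0295  0.066 ]]
[5.96901820e-01 5.70833688e-04 6.60000000e-02]
len 0.05808273361339991 ang of timer y 1.5009763219369479 0.020832903846846447 0.02022237658437177
t 2.47 pos [ 0.5536 -0.027   0.3006] yaw -1.5688 F [-0.2 -0.6 -1.8] w 0.0876 gf 0.0
[-2.8, -4.3, 15.1] 0.0072
[-2.8, -4.3, 15.1] 0.0072
[-2.8, -4.3, 15.1] 0.0072
[-2.8, -4.3, 15.1] 0.0072
[-2.9, -4.3, 15.1] 0.0072
[-2.9, -4.2, 15.1] 0.0072
[-2.9, -4.2, 15.1] 0.0072
[-3.0, -4.2, 15.1] 0.0072
[-3.0, -4.2, 15.1] 0.0072
[-3.0, -4.1, 15.1] 0.0072
```

Run:
```python
from h import *
import pickle;cal=pickle.load(open('w1.pkl','rb'))
print(ray('wrist',(401,213),.14,cal),ray('top',(317,231),.14))
eyes.grab_frame('top');
for d in trace('top','tall_white'):
    ys,xs=np.nonzero(d['mask']);print(d['conf'],xs.mean(),ys.mean(),xs.min(),xs.max(),ys.min(),ys.max(),ray('top',(xs.mean(),ys.mean()),.10))
for b in (.45,.46,.47):
    print(b,proj('wrist',[[b,0,.14],[b,.02,.14],[b+.03,.01,0.09],[b+.03,.0,.0]],cal).round(0).tolist())
```

```text
[0.4637904  0.00218312 0.14      ] [0.46069605 0.00262335 0.14      ]
0.58 315.32608695652175 233.75 309 323 226 239 [0.45058971 0.00879511 0.1       ]
0.45 [[414.0, 211.0], [413.0, 229.0], [377.0, 207.0], [366.0, 185.0]]
0.46 [[405.0, 211.0], [403.0, 229.0], [369.0, 207.0], [360.0, 185.0]]
0.47 [[395.0, 211.0], [394.0, 229.0], [361.0, 207.0], [353.0, 185.0]]
```

Request:
servo_tool([
  [[-2.8,-4.6,15,0.007],[-2.8,-4.6,15,0.007],[-2.8,-4.6,15,0.007],[-2.8,-4.6,15,0.007],[-2.8,-4.5,15,0.007],[-2.8,-4.5,15,0.007],[-2.9,-4.5,15,0.007],[-2.9,-4.5,15,0.007],[-2.9,-4.5,15,0.007],[-2.9,-4.5,15,0.007]],
])

```text
t: 3.4
eef_pos: [0.5975, -0.0051, 0.1501]
ee_rot: [-3.141, 0.0, -1.647]
force: [-0.1, -0.0, 0.2]
width: 0.0876
gripper_force: 0.0
```

Run:
```python
from h import *
plan([.598,0.0005,.044],-1.641)
```

```text
t 3.4 pos [ 0.5975 -0.0051  0.1501] yaw -1.6472 F [-0.1 -0.   0.2] w 0.0876 gf 0.0
[-0.6, -0.0, 10.6] -0.0006
[-0.6, -0.0, 10.6] -0.0006
[-0.6, -0.0, 10.6] -0.0006
[-0.6, -0.0, 10.6] -0.0006
[-0.6, -0.0, 10.6] -0.0006
[-0.6, -0.0, 10.6] -0.0006
[-0.6, -0.0, 10.6] -0.0006
[-0.6, -0.0, 10.6] -0.0006
[-0.6, -0.0, 10.6] -0.0006
[-0.6, -0.0, 10.6] -0.0006
```

Request:
servo_tool([
  [[-0.6,0,10.6,0],[-0.6,0,10.6,0],[-0.6,0,10.6,0],[-0.6,0,10.6,0],[-0.6,0,10.6,0],[-0.6,0,10.6,0],[-0.6,0,10.6,0],[-0.6,0,10.6,0],[-0.6,0,10.6,0],[-0.6,0,10.6,0]],
])

```text
t: 4.23
eef_pos: [0.5982, 0.0022, 0.0435]
ee_rot: [3.142, -0.0, -1.645]
force: [0.4, 0.2, -0.6]
width: 0.0876
gripper_force: 0.0
```

Request:
servo_tool([
  [[0,0,0,0],[0,0,0,0],[0,0,0,0],[0,0,0,0],[0,0,0,0],[0,0,0,0],[0,0,0,0],[0,0,0,0],[0,0,0,0],[0,0,0,0]],
], claw=1, grip_force=12)

```text
t: 5.07
eef_pos: [0.5982, 0.0021, 0.0446]
ee_rot: [-3.141, 0.0, -1.645]
force: [1.4, 0.4, 1.0]
width: 0.0269
gripper_force: 0.0
```

Request:
servo_tool([
  [[0,0,0,0],[0,0,0,0],[0,0,0,0],[0,0,0,0],[0,0,-10,0],[0,0,-20,0],[0,0,-30,0],[0,0,-30,0],[0,0,-30,0],[0,0,-30,0]],
])

```text
t: 5.9
eef_pos: [0.5979, 0.002, 0.1968]
ee_rot: [-3.141, 0.0, -1.645]
force: [1.0, 0.2, -0.7]
width: 0.022
gripper_force: 12.0
```

Run:
```python
from h import *
im=eyes.grab_frame('top')
for d in trace('top','case_rim')[:1]:
    m=d['mask'].astype(np.uint8);ys,xs=np.nonzero(m);r=cv2.minAreaRect(np.c_[xs,ys].astype(np.float32));b=cv2.boxPoints(r);print(d['conf'],r);P=[ray('top',q,.078) for q in b];print(np.round(P,3).tolist(),np.mean(P,0))
plan([.50,.15,.24],-1.571)
```

```text
0.58 ((260.28289794921875, 202.4376678466797), (56.997962951660156, 12.694997787475586), 51.009002685546875)
[[0.633, 0.292, 0.078], [0.662, 0.256, 0.078], [0.499, 0.125, 0.078], [0.47, 0.161, 0.078]] [0.56617142 0.20879244 0.078     ]
t 6.0 pos [0.6011 0.0024 0.2012] yaw -1.6439 F [ 0.1 -0.  -0.8] w 0.0224 gf 12.0
[-14.0, 11.2, -3.9] -0.0073
[-14.1, 11.1, -3.9] -0.0073
[-14.1, 11.0, -3.9] -0.0073
[-14.2, 10.9, -3.9] -0.0073
[-14.3, 10.8, -3.9] -0.0073
[-14.4, 10.6, -3.9] -0.0073
[-14.5, 10.5, -3.9] -0.0073
[-14.5, 10.4, -3.9] -0.0073
[-14.6, 10.3, -3.9] -0.0073
[-14.7, 10.2, -3.9] -0.0073
```

Run:
```python
from h import *
plan([.55,.29,.33],-1.571)
```

```text
t 6.0 pos [0.6011 0.0024 0.2012] yaw -1.6439 F [ 0.1 -0.  -0.8] w 0.0224 gf 12.0
[-28.3, 7.2, -12.9] -0.0073
[-28.4, 7.0, -12.9] -0.0073
[-28.4, 6.8, -12.9] -0.0073
[-28.5, 6.6, -12.9] -0.0073
[-28.5, 6.4, -12.9] -0.0073
[-28.6, 6.2, -12.9] -0.0073
[-28.6, 6.0, -12.9] -0.0073
[-28.6, 5.7, -12.9] -0.0073
[-28.7, 5.5, -12.9] -0.0073
[-28.7, 5.3, -12.9] -0.0073
```

Request:
servo_tool([
  [[-28.3,7.2,-13,-0.007],[-28.4,7,-13,-0.007],[-28.4,6.8,-13,-0.007],[-28.5,6.6,-13,-0.007],[-28.5,6.4,-13,-0.007],[-28.6,6.2,-13,-0.007],[-28.6,6,-13,-0.007],[-28.6,5.7,-13,-0.007],[-28.7,5.5,-13,-0.007],[-28.7,5.3,-13,-0.007]],
])

```text
t: 6.83
eef_pos: [0.5469, 0.291, 0.3256]
ee_rot: [3.142, 0.0, -1.574]
force: [0.2, 0.4, -0.3]
width: 0.0219
gripper_force: 12.0
```

Run:
```python
from h import *
import pickle
p,R,s=pose();print(p,s['width'],s['gripper_force'])
cal=eyes.calibration('wrist');a=eyes.grab_frame('wrist');pickle.dump((cal,a),open('w2.pkl','wb'))
b=cv2.resize(a,(800,500),interpolation=cv2.INTER_CUBIC);cv2.imwrite('pics/w2.png',b[:,:,::-1])
for n in ['case_rim','catch_left_nose','keeper_left','empty_cell']:
    print(n,[(np.round(d['position'],3),round(d['conf'],2)) for d in recognise('wrist',n)])
```

```text
[0.54688882 0.29104875 0.32558054] 0.021901192095376786 11.983865797519684
case_rim [(array([0.552, 0.226, 0.023]), 0.77)]
catch_left_nose [(array([0.493, 0.299, 0.094]), 0.73)]
keeper_left [(array([0.552, 0.222, 0.026]), 0.65)]
empty_cell [(array([0.549, 0.218, 0.023]), 0.93)]
```

View pics/w2.png

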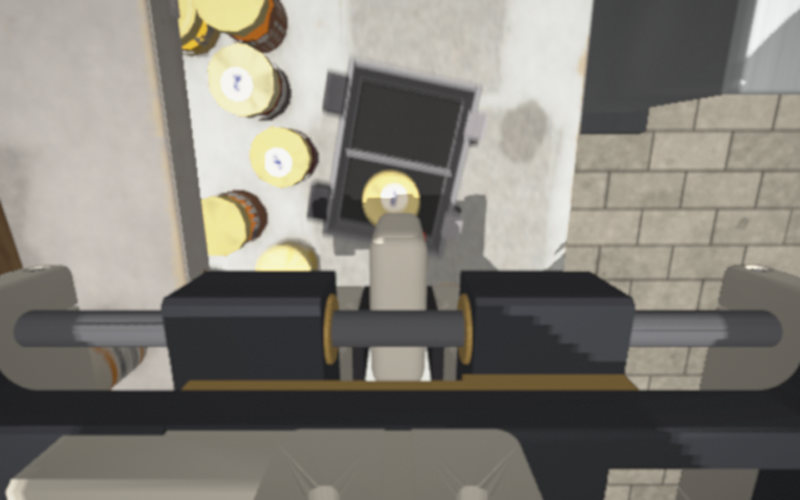

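The view shows the case with its back keepers at about (336,92) and (320,200), and the right catch at (475,125). The rim corners are at (355,63), (479,87) and (327,237). The right-hand cell, centred on (405,125), is empty. I fit the case pose to these points.

```bash
cat > fit.py <<'E'
from h import *
import pickle
from scipy.optimize import least_squares
def T(v,P):
    c,s=np.cos(v[2]),np.sin(v[2]);P=np.array(P,float);return np.c_[v[0]+c*P[:,0]-s*P[:,1],v[1]+s*P[:,0]+c*P[:,1],P[:,2]]
E
python3 - <<'E'
from fit import *
cal,a=pickle.load(open('w2.pkl','rb'))
M=[[.066,-.089,.078],[-.066,-.089,.078],[.066,.089,.078],[.060,-.002,.046],[-.06,-.002,.046],[.060,-.083,.078],[-.060,-.083,.078]]
px=np.array([[355,63],[479,87],[327,237],[346,152],[450,176],[362,75],[467,97]])/1.25
f=lambda v:(proj('wrist',T(v,M),cal)-px).ravel()
r=least_squares(f,[.55,.225,-.2],loss='soft_l1');print(r.x,f(r.x).reshape(-1,2).round(1).tolist())
b=cv2.resize(a,None,fx=4,fy=4,interpolation=cv2.INTER_CUBIC)[:,:,::-1].copy()
v=r.x
def poly(P,col):
    q=(proj('wrist',T(v,P),cal)*4).astype(int);cv2.polylines(b,[q.reshape(-1,1,2)],True,col,1)
rect=lambda x0,x1,y0,y1,z:[[x0,y0,z],[x1,y0,z],[x1,y1,z],[x0,y1,z]]
poly(rect(-.066,.066,-.089,.089,.078),(0,0,255))
poly(rect(-.06,.06,-.083,-.002,.006),(0,255,0))
for s in(-1,1): poly(rect(.062,.08,s*.034,s*.071,.096),(255,0,255)); poly(rect(-.071,-.057,s*.038,s*.062,.106),(255,255,0))
cv2.imwrite('pics/fit2.png',b[150:850,900:1700])
E
```

```text
[ 0.54487206  0.24402815 -0.19842263] [[-3.7, -0.8], [4.0, 2.8], [-3.3, 2.2], [0.1, 2.0], [2.5, 0.1], [-5.2, -4.0], [7.6, -1.1]]
```

```bash
python3 -c "
import cv2;a=cv2.imread('pics/fit2.png');cv2.imwrite('pics/fit2b.png',cv2.resize(a,(680,595)))"
```

```text
(no output)
```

View pics/fit2b.png

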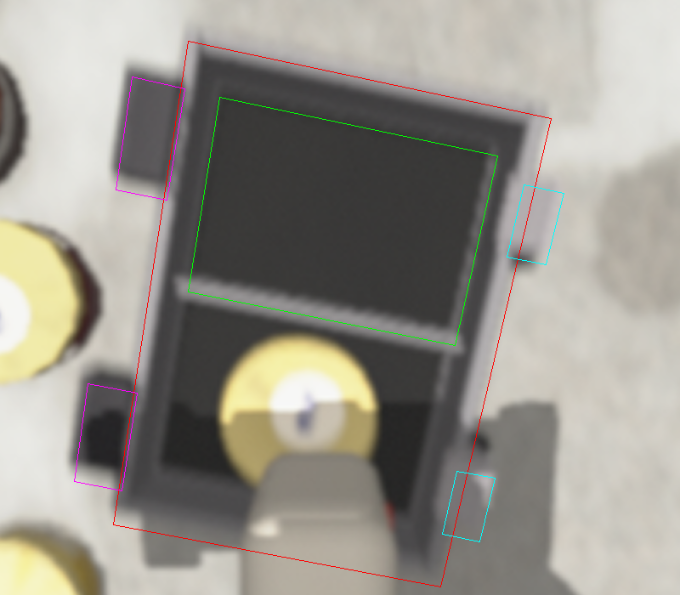

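The overlay shows my model about 4–5 mm too far to +y and turned 0.015 too much. From the keeper and catch midpoints the case is at about (0.545, 0.239) with yaw -0.185, so the cell middle is about (0.537, 0.197).

Run:
```python
from h import *
plan([.537,.197,.18],-1.756)
```

```text
t 7.08 pos [0.5472 0.2897 0.3242] yaw -1.5743 F [-0.3 -0.9 -1.2] w 0.0217 gf 12.0
[9.3, 1.0, 14.4] 0.0182
[9.3, 0.8, 14.4] 0.0182
[9.3, 0.7, 14.4] 0.0182
[9.3, 0.5, 14.4] 0.0182
[9.3, 0.3, 14.4] 0.0182
[9.3, 0.1, 14.4] 0.0182
[9.3, -0.0, 14.4] 0.0182
[9.3, -0.2, 14.4] 0.0182
[9.3, -0.4, 14.4] 0.0182
[9.3, -0.5, 14.4] 0.0182
```

Request:
servo_tool([
  [[9.3,1,14.4,0.018],[9.3,0.8,14.4,0.018],[9.3,0.7,14.4,0.018],[9.3,0.5,14.4,0.018],[9.3,0.3,14.4,0.018],[9.3,0.1,14.4,0.018],[9.3,0,14.4,0.018],[9.3,-0.2,14.4,0.018],[9.3,-0.4,14.4,0.018],[9.3,-0.5,14.4,0.018]],
])

```text
t: 7.92
eef_pos: [0.5371, 0.1952, 0.1796]
ee_rot: [3.141, -0.001, -1.757]
force: [0.8, -0.7, -0.2]
width: 0.0218
gripper_force: 12.0
```

Run:
```python
from h import *
import pickle
cal=eyes.calibration('wrist');a=eyes.grab_frame('wrist');pickle.dump((cal,a),open('w3.pkl','wb'))
b=eyes.grab_frame('scene');cs=eyes.calibration('scene')
c=cv2.resize(b[190:300,230:370],(800,628),interpolation=cv2.INTER_CUBIC)
cv2.imwrite('pics/w3.png',np.hstack([cv2.resize(a,(480,300)),cv2.resize(c,(382,300))])[:,:800,::-1])
plan([.537,.197,.053],-1.756)
```

```text
t 8.02 pos [0.5356 0.1941 0.178 ] yaw -1.7581 F [ 0.4 -0.7 -0.6] w 0.0221 gf 12.0
[-0.3, -0.1, 12.5] -0.0002
[-0.3, -0.1, 12.5] -0.0002
[-0.3, -0.1, 12.5] -0.0002
[-0.3, -0.1, 12.5] -0.0002
[-0.3, -0.1, 12.5] -0.0002
[-0.3, -0.1, 12.5] -0.0002
[-0.3, -0.1, 12.5] -0.0002
[-0.3, -0.1, 12.5] -0.0002
[-0.3, -0.1, 12.5] -0.0002
[-0.3, -0.1, 12.5] -0.0002
```

View pics/w3.png

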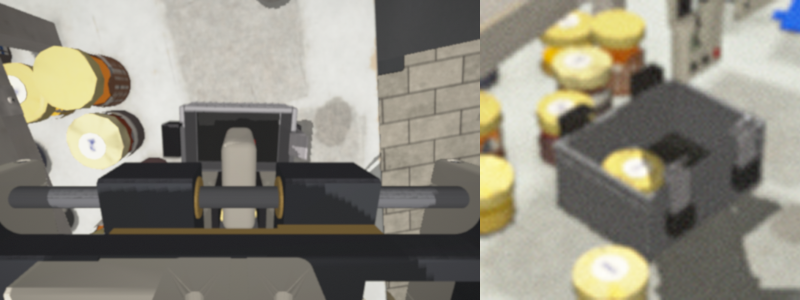

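The case now looks square with the image, so the yaw is right. Its near rim edge runs from (182,106) to (297,106), and the timer hangs upright over the cell. I check the numbers against the rim corners.

Run:
```python
from fit import *
cal,a=pickle.load(open('w3.pkl','rb'))
A=ray('wrist',(243,141),.078,cal);B=ray('wrist',(396,141),.078,cal);print(A,B,np.linalg.norm(A-B),np.arctan2((A-B)[1],(A-B)[0]))
m=(A+B)/2;y=-.185;n=np.array([-np.sin(y),np.cos(y)]);print('case centre',m[:2]+.089*n,'cell',m[:2]+.0465*n)
g=cv2.cvtColor(a,cv2.COLOR_RGB2GRAY);print(g[125:165,290],g[170,225:265],g[170,380:420])
```

```text
[0.58874909 0.13603317 0.078     ] [0.465315   0.15932889 0.078     ] 0.12561315490032085 -0.18653588302797233
case centre [0.54340329 0.23516236] cell [0.53558556 0.19338757]
[191 192 194 194 193 193 193 193 193 190 183 168 150 137 133 136 138 149
 164 176 178 172 158 135 107  78  62  57  57  57  57  58  58  56  54  46
  40  38  39  38] [ 41  45  47  48  47  46  48  46  45  44  48  51  49  42  51  73  91  99
 105 110 106  91  72  64  64  64  64  65  65  64  65  64  64  65  66  72
  79  74  55  40] [ 66  65  67  68  68  68  71  92 130 162 177 179 173 163 141 109  78  62
  56  54  60  81 103 115 118 118 117 117 118 119 120 121 121 121 122 129
 151 170 182 184]
```

Request:
servo_tool([
  [[0,0,15,0],[0,0,15,0],[0,0,15,0],[0,0,15,0],[0,0,15,0],[0,0,15,0],[0,0,13,0],[0,0,10,0],[0,0,8,0],[0,0,4,0]],
])

```text
t: 8.85
eef_pos: [0.5374, 0.197, 0.0549]
ee_rot: [3.141, -0.001, -1.755]
force: [0.3, -0.2, -1.1]
width: 0.0219
gripper_force: 12.0
```

Run:
```python
from h import *
plan([.536,.195,.052],-1.756)
```

```text
t 8.85 pos [0.5374 0.197  0.0549] yaw -1.7549 F [ 0.3 -0.2 -1.1] w 0.0219 gf 12.0
[0.2, 0.1, 0.3] 0.0001
[0.2, 0.1, 0.3] 0.0001
[0.2, 0.1, 0.3] 0.0001
[0.2, 0.1, 0.3] 0.0001
[0.2, 0.1, 0.3] 0.0001
[0.2, 0.1, 0.3] 0.0001
[0.2, 0.1, 0.3] 0.0001
[0.2, 0.1, 0.3] 0.0001
[0.2, 0.1, 0.3] 0.0001
[0.2, 0.1, 0.3] 0.0001
```

Request:
servo_tool([
  [[0,0,0.5,0],[0,0,0.5,0],[0,0,0.5,0],[0,0,0.5,0],[0,0,0.5,0],[0,0,0,0],[0,0,0,0],[0,0,0,0],[0,0,0,0],[0,0,0,0]],
])

```text
t: 9.68
eef_pos: [0.5375, 0.1973, 0.0531]
ee_rot: [-3.142, 0.0, -1.755]
force: [0.6, 0.8, 0.1]
width: 0.0223
gripper_force: 12.0
```

Request:
servo_tool([
  [[0,0,0.5,0],[0,0,0.5,0],[0,0,0.5,0],[0,0,0.5,0],[0,0,0,0],[0,0,0,0],[0,0,0,0],[0,0,0,0],[0,0,0,0],[0,0,0,0]],
])

```text
t: 10.52
eef_pos: [0.5375, 0.1973, 0.0511]
ee_rot: [-3.142, 0.0, -1.755]
force: [-0.1, 0.4, -1.3]
width: 0.0221
gripper_force: 12.0
```

Request:
servo_tool([
  [[0,0,0.5,0],[0,0,0,0],[0,0,0,0],[0,0,0,0],[0,0,0,0],[0,0,0,0],[0,0,0,0],[0,0,-5,0],[0,0,-10,0],[0,0,-20,0]],
], claw=0.1)

```text
t: 11.35
eef_pos: [0.5363, 0.1965, 0.0847]
ee_rot: [3.139, -0.003, -1.755]
force: [0.7, -0.1, -0.1]
width: 0.039
gripper_force: 0.0
```

Run:
```python
from h import *
plan([.57,.08,.25],-3.05,20)
```

```text
t 11.35 pos [0.5363 0.1965 0.0847] yaw -1.7551 F [ 0.7 -0.1 -0.1] w 0.039 gf 0.0
[5.4, -2.7, -8.3] 0.0647
[5.2, -3.1, -8.3] 0.0647
[5.0, -3.4, -8.3] 0.0647
[4.8, -3.7, -8.3] 0.0647
[4.5, -4.0, -8.3] 0.0647
[4.3, -4.3, -8.3] 0.0647
[4.0, -4.6, -8.3] 0.0647
[3.7, -4.8, -8.3] 0.0647
[3.4, -5.0, -8.3] 0.0647
[3.0, -5.3, -8.3] 0.0647
[2.7, -5.4, -8.3] 0.0647
[2.3, -5.6, -8.3] 0.0647
[2.0, -5.7, -8.3] 0.0647
[1.6, -5.9, -8.3] 0.0647
[1.2, -5.9, -8.3] 0.0647
[0.8, -6.0, -8.3] 0.0647
[0.4, -6.0, -8.3] 0.0647
[0.0, -6.1, -8.3] 0.0647
[-0.4, -6.1, -8.3] 0.0647
[-0.8, -6.0, -8.3] 0.0647
```

Request:
servo_tool([
  [[0,0,-25,0],[0,0,-25,0],[0,0,-25,0],[0,0,-20,0.12],[0,0,-20,0.12],[0,0,-20,0.12],[0,0,-20,0.12],[0,0,-20,0.12],[0,0,-20,0.12],[0,0,-20,0.12]],
], claw=-1)

```text
t: 12.18
eef_pos: [0.5372, 0.197, 0.3029]
ee_rot: [3.142, 0.001, -2.601]
force: [-0.0, 0.6, -0.2]
width: 0.0874
gripper_force: 0.0
```

Run:
```python
from h import *
plan([.609,.225,.31],-3.327)
```

```text
t 12.18 pos [0.5372 0.197  0.3029] yaw -2.6007 F [-0.   0.6 -0.2] w 0.0874 gf 0.0
[-7.6, -1.3, -0.7] 0.0726
[-7.7, -0.7, -0.7] 0.0726
[-7.7, -0.2, -0.7] 0.0726
[-7.7, 0.4, -0.7] 0.0726
[-7.6, 0.9, -0.7] 0.0726
[-7.6, 1.5, -0.7] 0.0726
[-7.4, 2.0, -0.7] 0.0726
[-7.3, 2.6, -0.7] 0.0726
[-7.1, 3.1, -0.7] 0.0726
[-6.8, 3.6, -0.7] 0.0726
```

Request:
servo_tool([
  [[-8.5,-1.3,-0.8,0.081],[-8.5,-0.7,-0.8,0.081],[-8.5,0,-0.8,0.081],[-8.5,0.6,-0.8,0.081],[-8.4,1.2,-0.8,0.081],[-8.3,1.8,-0.8,0.081],[-8.2,2.5,-0.8,0.081],[-8,3.1,-0.8,0.081],[-7.6,3.8,-0.8,0.081],[0,0,0,0]],
])

```text
t: 13.02
eef_pos: [0.6099, 0.2252, 0.3084]
ee_rot: [3.141, 0.001, 2.956]
force: [-0.0, 0.7, -0.3]
width: 0.0877
gripper_force: 0.0
```

Run:
```python
from fit import *
p,R,s=pose();print(p,s['ee_rot'],s['q'][5])
cal=eyes.calibration('wrist');a=eyes.grab_frame('wrist');pickle.dump((cal,a),open('w4.pkl','wb'))
q=proj('wrist',T([.544,.237,-.185],[[.08,0,.09],[-.08,0,.09],[0,.1,.09],[0,-.1,.09]]),cal);print(q.round())
x0,y0=np.maximum(q.min(0).astype(int)-15,0);x1,y1=np.minimum(q.max(0).astype(int)+15,[640,400]);k=min(800/(x1-x0),600/(y1-y0));print(x0,y0,k)
cv2.imwrite('pics/c4.png',cv2.resize(a[y0:y1,x0:x1],None,fx=k,fy=k,interpolation=cv2.INTER_CUBIC)[:,:,::-1])
```

```text
[0.60989219 0.2252116  0.30840067] [3.14144487e+00 5.60201856e-04 2.95560841e+00] -2.410237621098283
[[317. 186.]
 [317.  44.]
 [402. 119.]
 [231. 119.]]
216 29 3.508771929824561
```

View pics/c4.png

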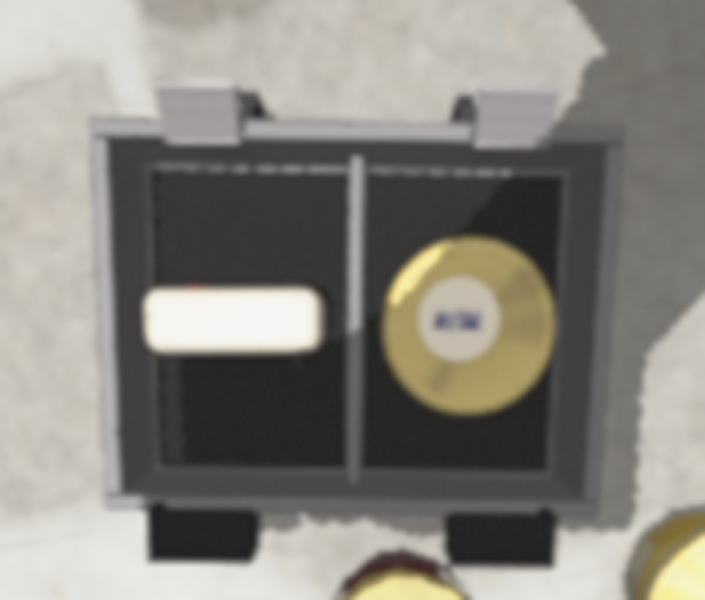

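The timer stands upright in the right cell, with its white top at (145–322, 288–353). Both keepers show at (203,535) and (500,538), and both catches at (200,115) and (515,118). I refit the case from this sharper view.

Run:
```python
from fit import *
cal,a=pickle.load(open('w4.pkl','rb'))
D=[((93,120),(-.066,-.089,.078)),((622,128),(-.066,.089,.078)),((107,506),(.066,-.089,.078)),((597,513),(.066,.089,.078)),
((150,507),(.062,-.071,.096)),((257,510),(.062,-.034,.096)),((447,513),(.062,.034,.096)),((553,513),(.062,.071,.096)),((200,142),(-.057,-.05,.087)),((515,146),(-.057,.05,.087)),((357,158),(-.06,0,.046)),((352,482),(.06,0,.046))]
px=np.array([d[0] for d in D])/3.50877+[216,29];M=[d[1] for d in D]
def f(v): P=T(v,M);P[:,2]+=v[3];return (proj('wrist',P,cal)-px).ravel()
r=least_squares(f,[.544,.237,-.185,0],loss='soft_l1');print(r.x.round(4),f(r.x).reshape(-1,2).round(1).tolist())
g=lambda v:f(np.r_[v,0]);r=least_squares(g,[.544,.237,-.185],loss='soft_l1');print(r.x.round(4))
P=np.array([ray('wrist',np.array(u)/3.50877+[216,29],.072,cal) for u in [(145,288),(322,288),(322,353),(145,353)]]);print('timer',P.mean(0),np.linalg.norm(P[1]-P[0]),np.linalg.norm(P[2]-P[1]))
v=r.x;c,s=np.cos(v[2]),np.sin(v[2]);d=P.mean(0)[:2]-v[:2];print('timer in case',c*d[0]+s*d[1],-s*d[0]+c*d[1])
plan([.62,-.23,.27],-2.94,16)
```

```text
[ 0.5473  0.2366 -0.2008 -0.0059] [[-0.4, -0.4], [0.2, -0.3], [0.3, 0.6], [-0.4, 0.7], [-0.6, -0.2], [-0.8, -0.6], [0.7, -0.6], [0.8, -0.2], [1.4, 0.8], [-1.8, 1.1], [0.1, -0.7], [0.2, 0.2]]
[ 0.5472  0.2367 -0.2008]
timer [0.53790571 0.19530263 0.072     ] 0.0614971962472914 0.02204824240285064
timer in case -0.0008149262005444219 -0.04241337434866065
t 13.07 pos [0.6092 0.225  0.3082] yaw 2.9605 F [-0.7  0.2 -0.7] w 0.0876 gf 0.0
[-5.8, -27.9, 2.4] -0.0239
[-5.1, -28.0, 2.4] -0.0239
[-4.4, -28.1, 2.4] -0.0239
[-3.8, -28.2, 2.4] -0.0239
[-3.1, -28.3, 2.4] -0.0239
[-2.4, -28.3, 2.4] -0.0239
[-1.7, -28.4, 2.4] -0.0239
[-1.1, -28.4, 2.4] -0.0239
[-0.4, -28.4, 2.4] -0.0239
[0.3, -28.4, 2.4] -0.0239
[1.0, -28.4, 2.4] -0.0239
[1.7, -28.4, 2.4] -0.0239
[2.3, -28.3, 2.4] -0.0239
[3.0, -28.3, 2.4] -0.0239
[3.7, -28.2, 2.4] -0.0239
[4.4, -28.1, 2.4] -0.0239
```

Request:
servo_tool([
  [[-5.8,-27.9,2.4,-0.024],[-5.1,-28,2.4,-0.024],[-4.4,-28.1,2.4,-0.024],[-3.8,-28.2,2.4,-0.024],[-3.1,-28.3,2.4,-0.024],[-2.4,-28.3,2.4,-0.024],[-1.7,-28.4,2.4,-0.024],[-1.1,-28.4,2.4,-0.024],[-0.4,-28.4,2.4,-0.024],[0.3,-28.4,2.4,-0.024]],
])

```text
t: 13.9
eef_pos: [0.6147, -0.0607, 0.2846]
ee_rot: [3.141, 0.001, -3.079]
force: [1.1, -0.2, 0.5]
width: 0.0876
gripper_force: 0.0
```

Request:
servo_tool([
  [[1,-28.4,2.4,-0.024],[1.7,-28.4,2.4,-0.024],[2.3,-28.3,2.4,-0.024],[3,-28.3,2.4,-0.024],[3.7,-28.2,2.4,-0.024],[4.4,-28.1,2.4,-0.024],[0,0,5,0],[0,0,5,0],[0,0,0,0],[0,0,0,0]],
])

```text
t: 14.73
eef_pos: [0.6191, -0.2291, 0.2595]
ee_rot: [3.141, -0.0, -2.938]
force: [-0.1, -0.2, 0.0]
width: 0.0879
gripper_force: 0.0
```

Run:
```python
from fit import *
p,R,s=pose();print(p,s['ee_rot'],s['q'][5])
cal=eyes.calibration('wrist');a=eyes.grab_frame('wrist');pickle.dump((cal,a),open('w5.pkl','wb'))
h=cv2.cvtColor(a,cv2.COLOR_RGB2HSV);blue=cv2.inRange(h,(100,110,60),(130,255,255));n,l,st,ce=cv2.connectedComponentsWithStats(blue);i=1+np.argmax(st[1:,4]);x,y,w,hh,_=st[i];print(st[i],ce[i])
x0,y0,x1,y1=max(x-15,0),max(y-15,0),min(x+w+15,640),min(y+hh+15,400);k=min(800/(x1-x0),600/(y1-y0));print(x0,y0,k)
cv2.imwrite('pics/c5.png',cv2.resize(a[y0:y1,x0:x1],None,fx=k,fy=k,interpolation=cv2.INTER_CUBIC)[:,:,::-1])
```

```text
[ 0.61912211 -0.22907964  0.25946882] [ 3.14137289e+00 -2.95758437e-04 -2.93815538e+00] -1.307645498246424
[  258    71   137   112 11631] [327.96646892 123.94420084]
243 56 4.225352112676056
```

View pics/c5.png

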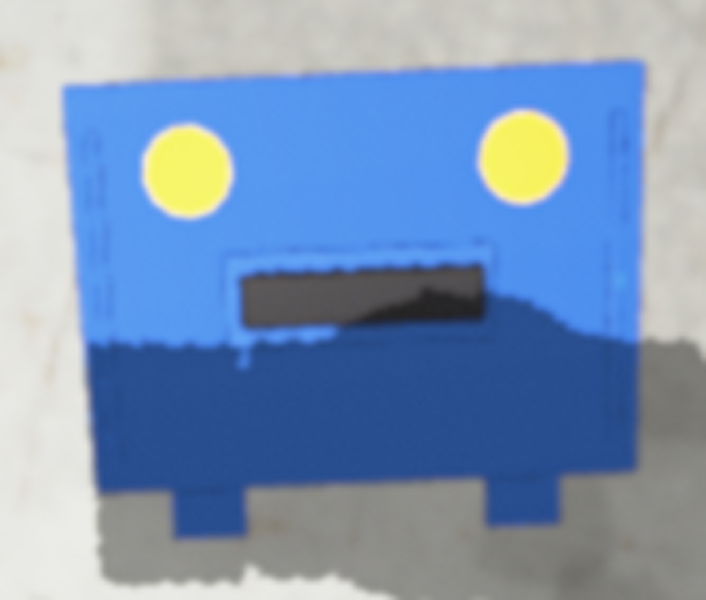

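The blue lid lies with its tabs to the back, at (210,510) and (523,500). The press marks are at (188,171) and (523,157), and the rib top spans (240–486, 265–328). I fit its pose.

Run:
```python
from fit import *
cal,a=pickle.load(open('w5.pkl','rb'))
D=[((63,86),(-.064,-.086,.006)),((644,62),(-.064,.086,.006)),((98,492),(.058,-.086,.006)),((636,470),(.058,.086,.006)),((188,171),(-.038,-.05,.006)),((523,157),(-.038,.05,.006)),((174,538),(.074,-.062,.004)),((246,536),(.074,-.038,.004)),((488,527),(.074,.038,.004)),((561,524),(.074,.062,.004)),((240,275),(-.008,-.035,.038)),((486,265),(-.008,.035,.038)),((486,320),(.008,.035,.038)),((241,328),(.008,-.035,.038))]
px=np.array([d[0] for d in D])/4.22535+[243,56];M=[d[1] for d in D]
def f(v): return (proj('wrist',T(v,M),cal)-px).ravel()
r=least_squares(f,[.555,-.228,.2],loss='soft_l1');print(r.x.round(4),f(r.x).reshape(-1,2).round(1).tolist())
v=r.x; g=T(v,[[-.006,0,0]])[0];print(g)
plan([g[0],g[1],.10],v[2]-np.pi)
```

```text
[ 0.5592 -0.2275  0.2434] [[-0.8, -0.7], [0.8, -1.0], [-1.1, 0.6], [0.7, 0.7], [-0.0, -0.0], [0.2, -0.1], [-0.1, 0.5], [0.5, 0.2], [-0.5, 0.2], [-0.0, 0.2], [-0.6, -0.5], [0.4, -0.6], [0.5, 0.2], [-0.1, 0.7]]
[ 0.55336918 -0.22890748  0.        ]
t 14.78 pos [ 0.6195 -0.2289  0.2598] yaw -2.938 F [ 0.7 -0.1  0. ] w 0.0877 gf 0.0
[6.5, 1.3, 16.0] -0.004
[6.5, 1.4, 16.0] -0.004
[6.5, 1.4, 16.0] -0.004
[6.5, 1.4, 16.0] -0.004
[6.5, 1.4, 16.0] -0.004
[6.4, 1.5, 16.0] -0.004
[6.4, 1.5, 16.0] -0.004
[6.4, 1.5, 16.0] -0.004
[6.4, 1.5, 16.0] -0.004
[6.4, 1.6, 16.0] -0.004
```

Request:
servo_tool([
  [[6.5,1.3,16,-0.004],[6.5,1.4,16,-0.004],[6.5,1.4,16,-0.004],[6.5,1.4,16,-0.004],[6.5,1.4,16,-0.004],[6.4,1.5,16,-0.004],[6.4,1.5,16,-0.004],[6.4,1.5,16,-0.004],[6.4,1.5,16,-0.004],[6.4,1.6,16,-0.004]],
])

```text
t: 15.62
eef_pos: [0.5536, -0.2288, 0.0995]
ee_rot: [-3.141, 0.001, -2.897]
force: [-0.2, 0.2, 0.3]
width: 0.0877
gripper_force: 0.0
```

Run:
```python
from h import *
plan([.5535,-.2289,.018],-2.898)
```

```text
t 15.62 pos [ 0.5536 -0.2288  0.0995] yaw -2.8974 F [-0.2  0.2  0.3] w 0.0877 gf 0.0
[0.0, -0.0, 8.1] 0.0001
[0.0, -0.0, 8.1] 0.0001
[0.0, -0.0, 8.1] 0.0001
```

Request:
servo_tool([
  [[0,0,10,0],[0,0,14,0],[0,0,14,0],[0,0,14,0],[0,0,14,0],[0,0,10,0],[0,0,6,0],[0,0,0,0],[0,0,0,0],[0,0,0,0]],
])

```text
t: 16.45
eef_pos: [0.5541, -0.2298, 0.0182]
ee_rot: [-3.141, 0.001, -2.899]
force: [-0.0, -0.9, 0.9]
width: 0.0875
gripper_force: 0.0
```

Request:
servo_tool([
  [[0,0,0,0],[0,0,0,0],[0,0,0,0],[0,0,0,0],[0,0,0,0],[0,0,0,0],[0,0,0,0],[0,0,0,0],[0,0,0,0],[0,0,0,0]],
], claw=1, grip_force=10)

```text
t: 17.28
eef_pos: [0.5536, -0.2299, 0.0178]
ee_rot: [-3.141, 0.001, -2.9]
force: [-0.9, 1.0, 5.0]
width: 0.07
gripper_force: 10.0
```

Request:
servo_tool([
  [[0,0,-5,0],[0,0,-10,0],[0,0,-20,0],[0,0,-25,0],[0,0,-30,0],[0,0,-35,0],[0,0,-35,0],[0,0,-30,0],[0,0,-10,0],[0,0,0,0]],
])

```text
t: 18.12
eef_pos: [0.5548, -0.2301, 0.2215]
ee_rot: [-3.139, 0.006, -2.9]
force: [1.1, -0.0, -2.0]
width: 0.0696
gripper_force: 10.0
```

```bash
cat > tilt.py <<'E'
from fit import *
# lid pose in tool frame: tool x=-lid x, y=lid y, z down. pivot = pad centre; lid offset (ox along lid x, oz below TCP), tilt th (back down +), yaw err
def lid():
    p,R,s=pose(); cal=eyes.calibration('wrist'); a=eyes.grab_frame('wrist')
    h=cv2.cvtColor(a,cv2.COLOR_RGB2HSV); m=cv2.inRange(h,(22,120,120),(35,255,255))
    blue=cv2.inRange(h,(100,110,40),(130,255,255)); m=m&cv2.dilate(blue,np.ones((25,25)))
    n,l,st,ce=cv2.connectedComponentsWithStats(m); o=[i for i in 1+np.argsort(-st[1:,4])[:2]]; q=ce[o][np.argsort(ce[o][:,0])]
    ys,xs=np.nonzero(blue); print('marks',q.round(1).tolist(),[st[i,4] for i in o],'blue rows',ys.min(),ys.max(),xs.min(),xs.max())
    def W(th,ox,oy,oz):
        P=np.array([[-.038,-.05,.006],[-.038,.05,.006]]); c,s_=np.cos(th),np.sin(th)
        x=P[:,0]+ox; z=P[:,2]-.028          # relative to pivot 28 mm above underside
        X=c*x+s_*z; Z=-s_*x+c*z+.028-oz     # height above TCP
        return p+R.apply(np.c_[-X,P[:,1]+oy,-Z])
    f=lambda v:np.r_[(proj('wrist',W(v[0],.005,v[1],.018),cal)-q).ravel()]
    r=least_squares(f,[0,0]); print('tilt',r.x[0].round(3),'oy',r.x[1].round(4),'res',f(r.x).round(1)); return a
E
python3 - <<'E'
from tilt import *
lid(); plan([.41,.15,.25],-3.342,16)
E
```

```text
marks [[227.8, 180.9], [408.2, 180.7]] [np.int32(1333), np.int32(1327)] blue rows 123 313 160 536
tilt -0.012 oy 0.0007 res [ 0.2 -0.3 -0.2 -0. ]
t 18.17 pos [ 0.5537 -0.2297  0.2188] yaw -2.9 F [ 0.1 -0.3 -2.9] w 0.0698 gf 10.0
[3.0, 25.2, -2.0] 0.0276
[3.7, 25.1, -2.0] 0.0276
[4.4, 25.0, -2.0] 0.0276
[5.1, 24.9, -2.0] 0.0276
[5.8, 24.7, -2.0] 0.0276
[6.5, 24.5, -2.0] 0.0276
[7.2, 24.3, -2.0] 0.0276
[7.8, 24.1, -2.0] 0.0276
[8.5, 23.9, -2.0] 0.0276
[9.1, 23.7, -2.0] 0.0276
[9.8, 23.4, -2.0] 0.0276
[10.4, 23.1, -2.0] 0.0276
[11.1, 22.8, -2.0] 0.0276
[11.7, 22.5, -2.0] 0.0276
[12.3, 22.2, -2.0] 0.0276
[12.9, 21.8, -2.0] 0.0276
```

```bash
cat > cs.py <<'E'
from h import *
C=(.547,.2367,-.2008)
def cw(x,y=0):
    c,s=np.cos(C[2]),np.sin(C[2]);return [C[0]+c*x-s*y,C[1]+s*x+c*y]
def cc():
    p,R,s=pose();d=p[:2]-C[:2];c,s_=np.cos(C[2]),np.sin(C[2]);print('TCP in case',(c*d[0]+s_*d[1]).round(4),(-s_*d[0]+c*d[1]).round(4),'z over rim',(p[2]-.078).round(4))
E
python3 - <<'E'
from cs import *
plan([*cw(-.046),.17],-3.3424,18)
E
```

```text
t 18.17 pos [ 0.5537 -0.2297  0.2188] yaw -2.9 F [ 0.1 -0.3 -2.9] w 0.0698 gf 10.0
[-3.5, 26.3, 2.7] 0.0246
[-2.9, 26.4, 2.7] 0.0246
[-2.2, 26.5, 2.7] 0.0246
[-1.6, 26.5, 2.7] 0.0246
[-0.9, 26.6, 2.7] 0.0246
[-0.3, 26.6, 2.7] 0.0246
[0.4, 26.6, 2.7] 0.0246
[1.0, 26.6, 2.7] 0.0246
[1.7, 26.5, 2.7] 0.0246
[2.3, 26.5, 2.7] 0.0246
[3.0, 26.4, 2.7] 0.0246
[3.6, 26.3, 2.7] 0.0246
[4.3, 26.2, 2.7] 0.0246
[4.9, 26.1, 2.7] 0.0246
[5.6, 26.0, 2.7] 0.0246
[6.2, 25.8, 2.7] 0.0246
[6.8, 25.7, 2.7] 0.0246
[7.5, 25.5, 2.7] 0.0246
```

Request:
servo_tool([
  [[-3.5,26.3,0,0.025],[-2.9,26.4,0,0.025],[-2.2,26.5,0,0.025],[-1.6,26.5,0,0.025],[-0.9,26.6,0,0.025],[-0.3,26.6,0,0.025],[0.4,26.6,0,0.025],[1,26.6,0,0.025],[1.7,26.5,0,0.025],[2.3,26.5,0,0.025]],
])

```text
t: 19.0
eef_pos: [0.5235, 0.0355, 0.2152]
ee_rot: [-3.141, -0.004, 3.132]
force: [0.9, 0.2, -1.1]
width: 0.0704
gripper_force: 10.0
```

Request:
servo_tool([
  [[3,26.4,6,0.025],[3.6,26.3,6,0.025],[4.3,26.2,6,0.025],[4.9,26.1,6,0.025],[5.6,26,6,0.024],[6.2,25.8,6,0.024],[6.8,25.7,6,0.024],[7.5,25.5,6,0.024],[0,0,0,0],[0,0,0,0]],
])

```text
t: 19.83
eef_pos: [0.5016, 0.2462, 0.1667]
ee_rot: [-3.138, -0.003, 2.939]
force: [0.3, -0.5, -2.3]
width: 0.0699
gripper_force: 10.0
```

Run:
```python
from tilt import *
from cs import *
cc();plan([*cw(-.046),.130],-3.3424,10)
lid()
```

```text
TCP in case -0.0464 0.0003 z over rim 0.0887
t 19.83 pos [0.5016 0.2462 0.1667] yaw 2.9392 F [ 0.3 -0.5 -2.3] w 0.0699 gf 10.0
[-0.0, -0.0, 3.7] -0.0002
[-0.0, -0.0, 3.7] -0.0002
[-0.0, -0.0, 3.7] -0.0002
[-0.0, -0.0, 3.7] -0.0002
[-0.0, -0.0, 3.7] -0.0002
[-0.0, -0.0, 3.7] -0.0002
[-0.0, -0.0, 3.7] -0.0002
[-0.0, -0.0, 3.7] -0.0002
[-0.0, -0.0, 3.7] -0.0002
[-0.0, -0.0, 3.7] -0.0002
marks [[227.5, 180.9], [407.9, 180.7]] [np.int32(1333), np.int32(1324)] blue rows 133 313 160 476
tilt 0.004 oy 0.0007 res [-0.  -0.1  0.   0.1]
```

Request:
servo_tool([
  [[0,0,10,0],[0,0,10,0],[0,0,10,0],[0,0,6,0],[0,0,3,0],[0,0,2,0],[0,0,2,0],[0,0,2,0],[0,0,2,0],[0,0,0,0]],
])

```text
t: 20.72
eef_pos: [0.5035, 0.2462, 0.1227]
ee_rot: [3.141, 0.001, 2.938]
force: [0.7, 0.6, 0.4]
width: 0.0698
gripper_force: 10.0
```

Run:
```python
from tilt import *
from cs import *
cc();print(pose()[2]['force'],pose()[2]['moment'])
lid()
```

```text
TCP in case -0.0445 0.0006 z over rim 0.0447
[0.7310139  0.57842624 0.37750211] [-0.02187324 -0.10839922  0.04675639]
marks [[226.8, 180.1], [408.7, 179.8]] [np.int32(1354), np.int32(1337)] blue rows 132 313 157 559
tilt 0.038 oy 0.0007 res [ 0.1 -0.2 -0.1  0.1]
```

Request:
servo_tool([
  [[0,0,1,0],[0,0,1,0],[0,0,1,0],[0,0,1,0],[0,0,1,0],[0,0,1,0],[0,0,0,0],[0,0,0,0],[0,0,0,0],[0,0,0,0]],
])

```text
t: 21.6
eef_pos: [0.5032, 0.246, 0.1164]
ee_rot: [3.141, 0.0, 2.937]
force: [1.9, -0.1, 3.0]
width: 0.0698
gripper_force: 10.0
```

Run:
```python
from tilt import *
from cs import *
cc();print(pose()[2]['force'],pose()[2]['moment'])
lid()
```

```text
TCP in case -0.0448 0.0004 z over rim 0.0384
[ 1.85300394 -0.05636772  2.97796893] [ 0.05811782 -0.75039316 -0.01256641]
marks [[221.4, 177.1], [414.1, 177.2]] [np.int32(1417), np.int32(1401)] blue rows 127 313 142 567
tilt 0.256 oy 0.0007 res [ 0.7 -1.3 -0.7 -1.4]
```

Request:
servo_tool([
  [[0,0,-3,0],[0,0,-6,0],[0,0,-8,0],[0,0,-8,0],[0,0,-5,0],[0,0,0,0],[0,0,0,0],[0,0,0,0],[0,0,0,0],[0,0,0,0]],
])

```text
t: 22.48
eef_pos: [0.5029, 0.2457, 0.146]
ee_rot: [-3.141, -0.0, 2.937]
force: [0.6, 0.1, -2.4]
width: 0.0701
gripper_force: 10.0
```

Run:
```python
from tilt import *
from cs import *
cc()
a=lid(); p,R,s=pose(); cal=eyes.calibration('wrist')
h=cv2.cvtColor(a,cv2.COLOR_RGB2HSV); blue=cv2.inRange(h,(100,110,40),(130,255,255))
def front(col):
    # top row of the plate's big blue run at this column
    r=np.nonzero(blue[:200,col])[0]; k=np.split(r,np.nonzero(np.diff(r)>1)[0]+1); k=max(k,key=len); return k[0]
for c in (240,280,320,360,400): print(c,front(c),end=' ')
m=cv2.inRange(h,(22,120,120),(35,255,255))&cv2.dilate(blue,np.ones((25,25)))
n,l,st,ce=cv2.connectedComponentsWithStats(m);o=1+np.argsort(-st[1:,4])[:2];q=ce[o][np.argsort(ce[o][:,0])]
fr=np.array([[280,front(280)],[360,front(360)]],float)
def W(P,th,ox,oy,oz):
    c,s_=np.cos(th),np.sin(th);x,z=P[:,0],P[:,2]
    X=c*x+s_*z+ox;Z=-s_*x+c*z+oz; return p+R.apply(np.c_[-X,P[:,1]+oy,-Z])
Mk=np.array([[-.038,-.05,.006],[-.038,.05,.006]])
def f(v):
    e=(proj('wrist',W(Mk,*v),cal)-q).ravel()
    L=proj('wrist',W(np.array([[-.064,-.03,.006],[-.064,.03,.006]]),*v),cal)
    fe=np.interp(fr[:,0],L[:,0],L[:,1])-fr[:,1]
    return np.r_[e,fe]
r=least_squares(f,[.2,.005,0,-.018]);v=r.x;print('th ox oy oz',v.round(4),f(v).round(2))
for nme,P in [('tip',[.074,0,0]),('front',[-.064,0,0])]:
    P=np.array(P);c,s_=np.cos(v[0]),np.sin(v[0]);print(nme,'rel TCP x,z up',(c*P[0]+s_*P[2]+v[1]).round(4),(-s_*P[0]+c*P[2]+v[3]).round(4))
cv2.imwrite('pics/c6.png',cv2.resize(a,(800,500))[:,:,::-1])
```

```text
TCP in case -0.045 0.0001 z over rim 0.068
marks [[221.7, 177.1], [414.0, 177.1]] [np.int32(1412), np.int32(1402)] blue rows 127 313 143 493
tilt 0.251 oy 0.0008 res [ 0.7 -1.2 -0.7 -1.3]
240 127 280 127 320 127 360 127 400 127 th ox oy oz [ 0.2014 -0.0009  0.0008 -0.0153] [-0.    0.02  0.   -0.02 -0.    0.  ]
tip rel TCP x,z up 0.0716 -0.0301
front rel TCP x,z up -0.0636 -0.0025
```

View pics/c6.png

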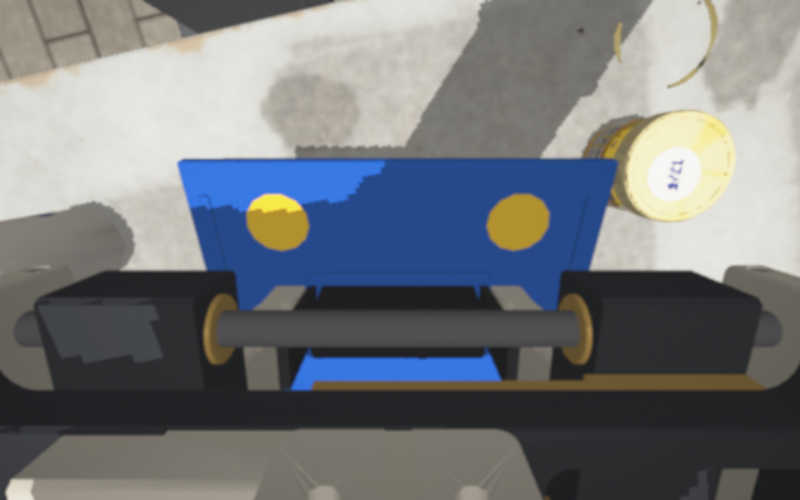

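The lid is held at a slant of about 0.2 rad. Its front edge, at row 160 in the view, is up, and both press marks at (277,221) and (518,221) are level with each other. Next I bring the tabs down in front of the lips.

Request:
servo_tool([
  [[-5,0,0,0],[-5,0,0,0],[-5,0,0,0],[-5,0,0,0],[-5,0,0,0],[-5,0,5,0],[0,0,8,0],[0,0,8,0],[0,0,7,0],[0,0,0,0]],
])

```text
t: 23.37
eef_pos: [0.5312, 0.239, 0.116]
ee_rot: [-3.139, -0.002, 2.937]
force: [-0.8, -0.3, -1.3]
width: 0.0698
gripper_force: 10.0
```

Run:
```python
from tilt import *
from cs import *
cc();print(pose()[2]['force']);lid()
b=eyes.grab_frame('scene');cv2.imwrite('pics/c7.png',cv2.resize(b[195:295,240:360],(720,600),interpolation=cv2.INTER_CUBIC)[:,:,::-1])
```

```text
TCP in case -0.016 -0.0009 z over rim 0.038
[-0.84380192 -0.26179706 -1.31485031]
marks [[221.7, 177.1], [414.1, 177.1]] [np.int32(1415), np.int32(1399)] blue rows 106 313 142 579
tilt 0.252 oy 0.0008 res [ 0.7 -1.3 -0.7 -1.3]
```

Request:
servo_tool([
  [[0,0,2,0],[0,0,2,0],[0,0,1,0],[-2,0,0,0],[-3,0,0,0],[-3,0,0,0],[-2,0,0,0],[-1,0,0,0],[0,0,0,0],[0,0,0,0]],
])

```text
t: 24.3
eef_pos: [0.5433, 0.2375, 0.1133]
ee_rot: [-3.142, -0.0, 2.937]
force: [0.4, 0.1, -2.0]
width: 0.0699
gripper_force: 10.0
```

Run:
```python
from tilt import *
from cs import *
cc();print(pose()[2]['force']);lid()
```

```text
TCP in case -0.0038 0.0 z over rim 0.0353
[ 0.38095614  0.09100452 -2.02330411]
marks [[221.6, 177.0], [414.1, 177.1]] [np.int32(1411), np.int32(1402)] blue rows 86 313 143 584
tilt 0.253 oy 0.0008 res [ 0.7 -1.3 -0.7 -1.3]
```

Request:
servo_tool([
  [[0,0,1,0],[0,0,0.5,0],[-1,0,0,0],[-1,0,0,0],[-1,0,0,0],[-1,0,0,0],[0,0,0,0],[0,0,0,0],[0,0,0,0],[0,0,0,0]],
])

```text
t: 25.18
eef_pos: [0.5473, 0.2368, 0.1119]
ee_rot: [3.141, 0.0, 2.937]
force: [-0.1, -0.1, -0.6]
width: 0.0702
gripper_force: 10.0
```

Run:
```python
from tilt import *
from cs import *
cc();print(pose()[2]['force']);lid()
b=eyes.grab_frame('scene');cv2.imwrite('pics/c8.png',cv2.resize(b[200:290,245:353],(720,600),interpolation=cv2.INTER_CUBIC)[:,:,::-1])
```

```text
TCP in case 0.0003 0.0002 z over rim 0.0339
[-0.07951545 -0.07300939 -0.61081589]
marks [[222.0, 177.2], [413.7, 177.3]] [np.int32(1406), np.int32(1405)] blue rows 79 313 144 587
tilt 0.234 oy 0.0007 res [ 0.7 -1.2 -0.7 -1.2]
```

View pics/c8.png

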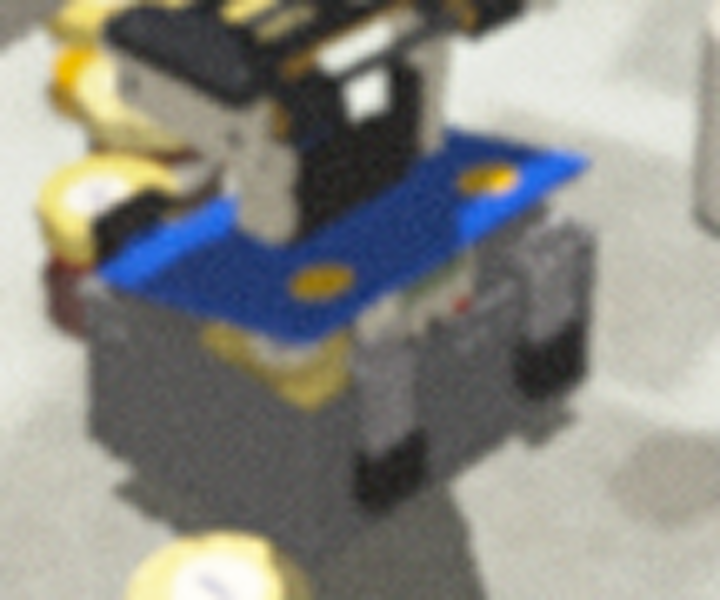

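The lid is hooked: its rear edge runs under the black keeper at (130,225). The front edge, (310,340) to (590,160), is still above the catches at (390,370) and (555,270). I now let the front down.

Request:
servo_tool([
  [[0.3,0,0.8,0],[0.3,0,0.8,0],[0.3,0,0.8,0],[0.3,0,0.8,0],[0.3,0,0.8,0],[0.3,0,0.8,0],[0.3,0,0.8,0],[0,0,0,0],[0,0,0,0],[0,0,0,0]],
])

```text
t: 26.12
eef_pos: [0.5451, 0.2371, 0.1062]
ee_rot: [-3.141, -0.0, 2.937]
force: [-0.9, 0.0, -1.4]
width: 0.0701
gripper_force: 10.0
```

Run:
```python
from tilt import *
from cs import *
cc();print(pose()[2]['force']);lid()
```

```text
TCP in case -0.002 0.0001 z over rim 0.0282
[-0.8694031   0.00705606 -1.42695659]
marks [[224.0, 178.2], [411.7, 178.2]] [np.int32(1385), np.int32(1378)] blue rows 81 313 149 595
tilt 0.147 oy 0.0008 res [ 0.7 -0.8 -0.7 -0.8]
```

Request:
servo_tool([
  [[0,0,0,0],[0,0,0,0],[0,0,0,0],[0,0,0,0],[0,0,0,0],[0,0,0,0],[0,0,-5,0],[0,0,-10,0],[0,0,-10,0],[0,0,0,0]],
], claw=-1)

```text
t: 27.0
eef_pos: [0.5465, 0.2381, 0.1343]
ee_rot: [3.139, 0.003, 2.938]
force: [0.7, 0.3, -0.0]
width: 0.0874
gripper_force: 0.0
```

Run:
```python
from tilt import *
from cs import *
cc();print(pose()[2]['force'],pose()[2]['width']);lid()
plan([*cw(-.038,0),.125],-3.3424)
```

```text
TCP in case -0.0008 0.0013 z over rim 0.0563
[ 0.71239599  0.30158691 -0.03960212] 0.08743403372882763
marks [[236.8, 171.1], [394.9, 170.8]] [np.int32(1077), np.int32(1074)] blue rows 84 302 175 557
tilt 0.033 oy -0.0003 res [-11.7   8.9  11.7   9.2]
t 27.05 pos [0.546  0.2379 0.1332] yaw 2.9376 F [ 0.2 -0.2  0.2] w 0.0876 gf 0.0
[3.7, -0.1, 0.8] -0.0003
[3.7, -0.1, 0.8] -0.0003
[3.7, -0.1, 0.8] -0.0003
[3.7, -0.1, 0.8] -0.0003
[3.7, -0.1, 0.8] -0.0003
[3.7, -0.1, 0.8] -0.0003
[3.7, -0.1, 0.8] -0.0003
[3.7, -0.1, 0.8] -0.0003
[3.7, -0.1, 0.8] -0.0003
[3.7, -0.1, 0.8] -0.0003
```

Request:
servo_tool([
  [[4,0,0,0],[4,0,0,0],[4,0,0,0],[4,0,0,0],[4,0,2,0],[4,0,3,0],[4,0,4,0],[4,0,4,0],[4,-1,4,0],[1.5,0,4,0]],
])

```text
t: 27.88
eef_pos: [0.5074, 0.2437, 0.1097]
ee_rot: [-3.141, -0.0, 2.938]
force: [-0.4, -0.1, -0.6]
width: 0.0876
gripper_force: 0.0
```

Run:
```python
from tilt import *
from cs import *
cc();plan([*cw(-.039,0),.09],-3.3424)
```

```text
TCP in case -0.0402 -0.0011 z over rim 0.0317
t 27.88 pos [0.5074 0.2437 0.1097] yaw 2.9376 F [-0.4 -0.1 -0.6] w 0.0876 gf 0.0
[-0.1, 0.1, 2.0] -0.0003
[-0.1, 0.1, 2.0] -0.0003
[-0.1, 0.1, 2.0] -0.0003
[-0.1, 0.1, 2.0] -0.0003
[-0.1, 0.1, 2.0] -0.0003
[-0.1, 0.1, 2.0] -0.0003
[-0.1, 0.1, 2.0] -0.0003
[-0.1, 0.1, 2.0] -0.0003
[-0.1, 0.1, 2.0] -0.0003
[-0.1, 0.1, 2.0] -0.0003
```

Request:
servo_tool([
  [[0,0,3,0],[0,0,3,0],[0,0,2,0],[0,0,2,0],[0,0,2,0],[0,0,1,0],[0,0,1,0],[0,0,1,0],[0,0,1,0],[0,0,1,0]],
])

```text
t: 28.72
eef_pos: [0.508, 0.2439, 0.0937]
ee_rot: [3.141, -0.0, 2.937]
force: [-5.7, 0.5, 11.8]
width: 0.0874
gripper_force: 6.1
```

Request:
servo_tool([
  [[0,0,1,0],[0,0,1,0],[0,0,1,0],[0,0,1,0],[0,0,1,0],[0,0,0.5,0],[0,0,0.5,0],[0,0,0,0],[0,0,0,0],[0,0,0,0]],
])

```text
t: 29.55
eef_pos: [0.5081, 0.2437, 0.0869]
ee_rot: [-3.141, -0.0, 2.937]
force: [-1.0, -0.1, -0.1]
width: 0.0874
gripper_force: 0.0
```

Request:
servo_tool([
  [[0,0,0.5,0],[0,0,0.5,0],[0,0,0.5,0],[0,0,0.5,0],[0,0,0.5,0],[0,0,0.5,0],[0,0,0,0],[0,0,0,0],[0,0,0,0],[0,0,0,0]],
])

```text
t: 30.38
eef_pos: [0.5082, 0.2438, 0.0844]
ee_rot: [3.142, 0.0, 2.937]
force: [-0.8, -0.2, 1.8]
width: 0.0878
gripper_force: 1.1
```

Request:
servo_tool([
  [[0,0,0.5,0],[0,0,0.5,0],[0,0,0,0],[0,0,0,0],[0,0,-10,0],[0,0,-20,0],[-6,0,-35,0],[-10,0,-40,0],[-15,0,-40,0],[-20,0,-40,0]],
])

```text
t: 31.22
eef_pos: [0.5563, 0.2337, 0.2678]
ee_rot: [3.14, 0.001, 2.938]
force: [1.0, 1.5, -0.4]
width: 0.0869
gripper_force: 0.0
```

Request:
servo_tool([
  [[-15,0,-15,0],[-15,0,0,0],[-10,0,0,0],[-10,0,0,0],[0,0,0,0],[0,0,0,0],[0,0,0,0],[0,0,0,0],[0,0,0,0],[0,0,0,0]],
])

```text
t: 32.05
eef_pos: [0.605, 0.2239, 0.2797]
ee_rot: [3.141, 0.0, 2.938]
force: [-0.5, 0.3, -1.0]
width: 0.0876
gripper_force: 0.0
```

Run:
```python
from fit import *
p,R,s=pose();print(p,s['force'])
cal=eyes.calibration('wrist');a=eyes.grab_frame('wrist');pickle.dump((cal,a),open('w9.pkl','wb'))
q=proj('wrist',T([.547,.2367,-.2008],[[.08,0,.09],[-.08,0,.09],[0,.1,.09],[0,-.1,.09]]),cal)
x0,y0=np.maximum(q.min(0).astype(int)-12,0);x1,y1=np.minimum(q.max(0).astype(int)+12,[640,400]);k=min(700/(x1-x0),590/(y1-y0));print(x0,y0,k)
cv2.imwrite('pics/c9.png',cv2.resize(a[y0:y1,x0:x1],None,fx=k,fy=k,interpolation=cv2.INTER_CUBIC)[:,:,::-1])
```

```text
[0.60503662 0.22389026 0.27967057] [-0.45453923  0.263312   -1.00821476]
214 33 3.352272727272727
```

View pics/c9.png

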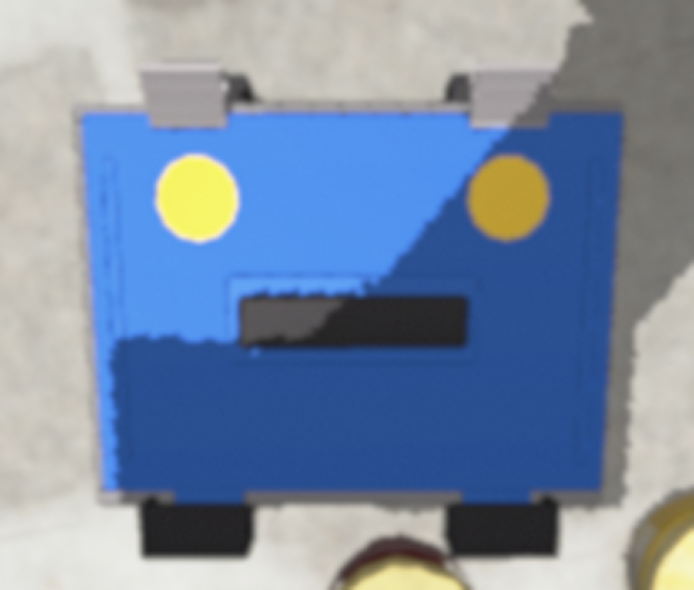

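Both catches lie over the lid's front edge at (185,97) and (510,97), and both tabs sit under the lips at (196,525) and (502,528). An even rim shows front and back, and the fingers met the plate at flush height (z = 0.084). I hand in.

```bash
python3 -c "
from station import ticket
print(ticket.job_done())"
```

```text
the job is handed in; nothing more can be done
None
```

I packed the timer upright in the empty half of the case, snapped the blue lid shut under both catches, and handed the job in at about 32 s of the 72 s allowed; no verdict came back.

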